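# Unlock the sprung plate clamp and hold its jaw open at the mark

### The job

Open the sprung plate clamp on the bench for the next etching plate: turn its red locking knob clockwise to the stop so that its cross-bar lines up with the slot, lift it out and put it in the white tray. Then pull the jaw out by its blue handle against the spring until its white index is level with the red length marker, and keep it there: finish while still holding the handle at the mark. Leave the ink tin, the jar and the brush where they are.

Things in the scene. Friction and masses are not known exactly. Their poses are not given: they have to be found in the camera images.
- clamp: The plate clamp, fixed to the bench: a plywood board 12 mm thick spanning x -155 to 235, y -120 to 45 mm, with an aluminium tube, a grey lock block and a white scale. Origin: on the bench, under the axis of the lock block and knob. Its x axis is the direction in which the rod is pulled out, z up. A fixed dark fence 34 mm high stands at x 37 to 47, y -90 to -14 mm.
- slot (a point): Centre of the slot in the steel top plate of the grey lock block (52 x 52 mm, top 72 mm above the bench). The slot, 30 x 14 mm, lies along the clamp's x axis. The knob's cross-bar passes when turned clockwise until its wing is parallel with that axis (within 10 degrees; the stop is some 5 degrees beyond); it then lifts straight up, free after 42 mm. It turns easily.
- knob_grip (a point): Centre of the wing grip of the loose red locking knob (80 g), 97 mm above the bench when locked. Wing 38 mm long (this x axis), 14 thick (y), 33 tall (z). A shaft 10 mm across reaches 64 mm below this point; a cross-bar 27 x 7 x 7 mm on it, parallel to the wing, is caught under the slot. Starts 55 to 80 degrees anticlockwise (from above) of the clamp's x axis. While in, its pin blocks the rod.
- tray_in (a point): Centre of the inner floor (5 mm above the bench) of the fixed, white, open tray, 180 x 180 mm outside, walls 5 mm thick, 25 mm high.
- rod_handle (a point): Centre of the grip of the blue upright handle post on the end of the sliding rod: a cylinder 22 mm across, its top 22 mm above this point and 105 mm above the bench, clear all round down to 36 mm above the bench; at rest 100 mm from the knob's axis along the clamp's x. A dark steel jaw (12 mm thick, top 36 mm above the bench) runs from its foot 80 mm towards the clamp's -y.
- rod_index (a point): End of the white index tongue at the tip of the jaw, 31 mm above the bench. It moves with the handle (same clamp x as the handle).
- mark_top (a point): Top of the upright red length marker (4 mm thick, 20 mm wide with its foot, top 34 mm above the bench) set on the white scale beside the jaw's path; it is fixed. Its x axis is the pull direction. The rod is at its mark when the index has the same position along x as this point; 45 to 85 mm from the rest position.
- rod (a joint): How far the sliding rod is pulled out, m: 0 at rest, 0.11 at its end stop. A spring pulls it back with 6 N at 0, rising by 1 N per 10 mm; it returns to 0 when let go.
- tin: Bystander: closed steel ink tin, 72 mm across, 75 mm high; origin at the centre of its underside.
- jar: Bystander: amber glass jar with black lid, 68 mm across, 80 mm high; origin at the centre of its underside.
- brush: Bystander: flat brush lying on the bench, 200 mm long along its x axis, up to 30 mm wide, 14 mm thick; origin on its underside near its middle.

How it is judged:
By the outcome, as a careful person would: the job done as asked, in the order asked, and still so for the second after the job is handed in, while the arm keeps its last pose, push and grip.
It also fails if it takes over 58 s, if anything falls off the work surface, if the arm or the gripper's body presses on something with over 40 N, if the wrist force passes 120 N, or if a joint passes its speed limit or range.

### The arm

A 6-joint arm with a two-finger parallel gripper is mounted at the origin on the work surface. World frame = base frame: x ahead of the robot, y to its left, z up, the work surface at z = 0. Lengths are in m, angles in rad, forces in N, time in s.
With the tool pointing down it reaches from about 0.35 to 0.775 m from the base axis. Payload 5.5 kg.
Tool frame: the origin (TCP) lies on the centre line of the jaws, within the pads' length; the fingertips stand 8 mm ahead of it and the grasp point (between the pads) lies 11 mm behind it (nose_length is the distance from the TCP to the fingertips, in m); z points along the fingers, x is the direction in which the jaws open and shut, and the axes are right-handed (so a half turn about z gives the same grasp; the last joint's range is limited). The gripper opens to 85 mm and grips with 20 to 120 N. Pads are 22 mm wide; open, the fingers measure 114 mm over their backs; the gripper's body (76 mm by 85 mm) begins 54 mm behind the grasp point. The pads swing forward as they close: fully open they stand 13 mm farther back than shut.
Start: joints at [0.979, 0.313, 0.046, 1.304, 0, 1.431], TCP at [0.251, 0.517, 0.207] pointing down, gripper open.
Joint ranges: [-2.76, 2.76], [-0.86, 1.69], [-1.03, 1.26], [-2.2, 2.34], [-1.47, 1.5], [-3.14, 3.14]. Speed limits (rad/s): [2.57, 2.57, 3.14, 3.14, 3.14, 3.14].

### API

Orientations are given as a 3x3 rotation matrix whose columns are the frame's x, y, z axes.
In Python, from workcell import * gives the robot as it stands. Calls block until the motion is done:
- reach(position, orientation): joint-space move of the TCP to a pose.
- move_linear(position, max_speed=0.15, orientation=None): straight line of the TCP; orientation=None keeps the orientation; max_speed is the mean speed in m/s.
- goto_joints(angles): joint-space move.
- set_gripper(opening, effort=None): finger opening in m; effort is the grip in N (None keeps the last); returns when the fingers have stopped.
- hold(seconds).
- inverse_kinematics(position, orientation): joint angles nearest the present ones, or None.
- state(): the state.
- snapshot(name): name is "scene" or "top"; returns (picture, depth): 384x512x3 uint8, blue, green, red; 384x512 float32, m along the optical axis (not along the pixel's ray), 0 where there is no reading.
- calibration(name): a dict with "fx", "fy", "cx", "cy" (pixels), "R" (3x3) and "t" (3): a world point X has camera coordinates R X + t. Camera axes: x right, y down, z forward; pixel columns grow to the right and rows downward; lengths in m; the calibration is good to about 2 mm. A picture is of the moment at which its call begins. calibration takes no time and is no camera call.
A pose or a line that the arm cannot do raises MotionError and nothing moves.
- close_job(): hands the job in, once; it reports no verdict.
The state is a dict: "clock": time; "qpos": joint angles; "joint_velocities": joint speeds; "effort": joint torques, N m; "eef_pos": TCP position; "ee_rot": TCP orientation; "force": force on the tool from outside, world axes, zero at the start; "torque": the same for the moment, N m; "width": finger opening in m.
Only numpy, scipy, OpenCV 4.12 (cv2) and the standard library are available. Lean on these libraries where they do the work, as an engineer would, in place of code of your own. Each camera call takes 0.05 s, during which the arm holds its last target.

## Working session

There is one attempt and no reset: what is moved stays moved. The work goes in short steps, each a Python script; the robot and the scene stay as the last script left them, time stands still between calls to the robot, and variables do not carry over. Pictures are saved under pics/ and viewed, and the job is handed in when it is done.

```bash
ls; mkdir -p pics
python3 - <<'E'
from workcell import *
import cv2,numpy as np
for n in ("scene","top"):
    p,d=snapshot(n); cv2.imwrite(f"pics/{n}0.png",p); np.savez(f"{n}0.npz",p=p,d=d); c=calibration(n); print(n,c)
print(state())
E
```

```text
pics
scene {'fx': 346.53533383328494, 'fy': 346.53533383328494, 'cx': 255.47839269628238, 'cy': 190.7699840888528, 'R': array([[-0.4844076 ,  0.87460954, -0.02018478],
       [ 0.64831629,  0.34339103, -0.67953557],
       [-0.58739702, -0.34225832, -0.73336483]]), 't': array([ 0.25556501, -0.31660357,  1.20757619])}
top {'fx': 477.878684150911, 'fy': 477.878684150911, 'cx': 261.0188475673374, 'cy': 191.71182899291682, 'R': array([[-0.02252253, -0.9996683 , -0.01249074],
       [-0.99070996,  0.02399324, -0.13385849],
       [ 0.13411379,  0.00935987, -0.99092174]]), 't': array([0.02810482, 0.58072649, 1.31227667])}
{'clock': 0.1, 'qpos': array([ 9.79381344e-01,  3.13923047e-01,  4.50818941e-02,  1.30356449e+00,
       -3.74344308e-05,  1.43122420e+00]), 'joint_velocities': array([-0.00186996, -0.00340996,  0.0026667 , -0.00042985, -0.00093135,
       -0.000727  ]), 'effort': array([ 3.14536483e-03, -4.81725168e+01,  2.99243510e+01,  1.27735306e-02,
       -1.78186697e-04, -1.78705596e-05]), 'eef_pos': array([0.25079057, 0.51688529, 0.20569496]), 'ee_rot': array([[ 4.36623468e-01,  8.99643928e-01, -8.66176959e-04],
       [ 8.99642924e-01, -4.36624287e-01, -1.35685081e-03],
       [-1.59887649e-03, -1.86817064e-04, -9.99998704e-01]]), 'force': array([-0.11465453,  0.52299658,  0.97678479]), 'torque': array([ 0.01166207,  0.02545445, -0.00897842]), 'width': 0.08534640103809372}
```

View pics/scene0.png

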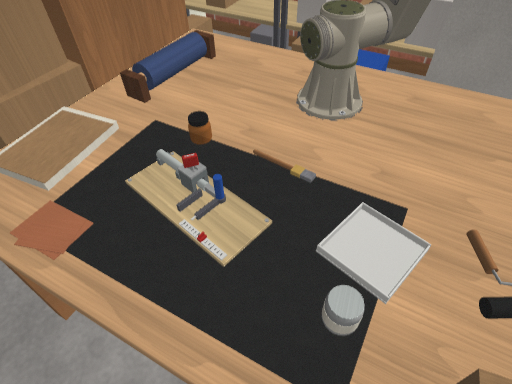

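View pics/top0.png

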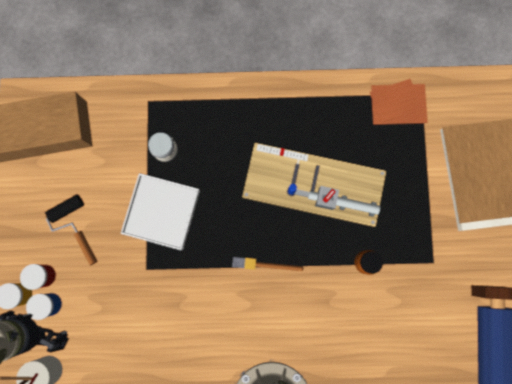

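The scene view shows the clamp at about (198,200) with the red knob at (190,160), the handle at (219,187), the red marker at (202,237) and the tray at (373,250). In the top view the knob is at (328,196), the handle at (292,189), the marker at (283,153) and the tray at (161,211). I'll zoom in next.

Run:
```python
import cv2,numpy as np
p=np.load("top0.npz")["p"]; cv2.imwrite("pics/tz.png",cv2.resize(p[135:235,235:395],None,fx=5,fy=5,interpolation=cv2.INTER_CUBIC))
p=np.load("scene0.npz")["p"]; cv2.imwrite("pics/sz.png",cv2.resize(p[140:265,120:280],None,fx=4.8,fy=4.8,interpolation=cv2.INTER_CUBIC))
```

```text
(no output)
```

View pics/tz.png

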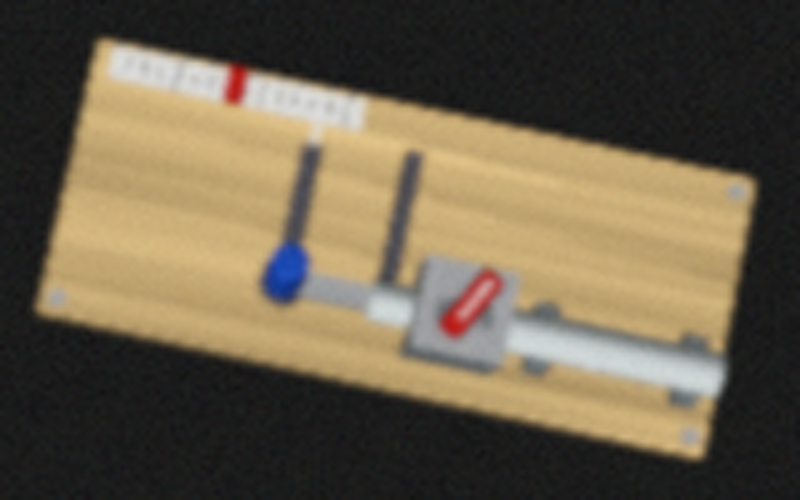

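View pics/sz.png

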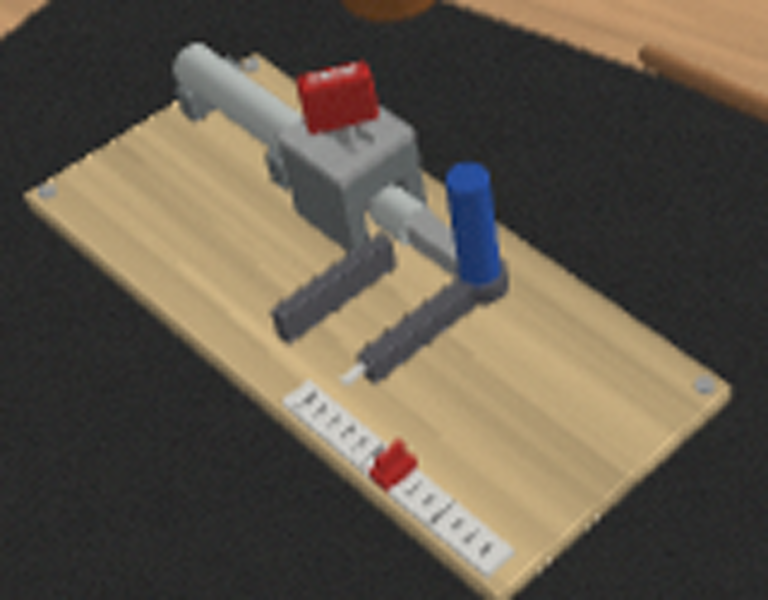

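```bash
cat > h.py <<'E'
import cv2,numpy as np
from workcell import *
def ray(n,px,z):
    c=calibration(n);px=np.atleast_2d(px).astype(float)
    v=np.c_[(px[:,0]-c['cx'])/c['fx'],(px[:,1]-c['cy'])/c['fy'],np.ones(len(px))]
    C=-c['R'].T@c['t'];w=v@c['R']
    return C+w*((z-C[2])/w[:,2])[:,None]
def proj(n,X):
    c=calibration(n);q=np.atleast_2d(X)@c['R'].T+c['t'];return q[:,:2]/q[:,2:]*[c['fx'],c['fy']]+[c['cx'],c['cy']]
def cloud(n,d):
    c=calibration(n);v,u=np.mgrid[:384,:512]
    q=np.stack([(u-c['cx'])/c['fx']*d,(v-c['cy'])/c['fy']*d,d],-1)
    return (q-c['t'])@c['R']
def blob(m):
    k,l,s,ce=cv2.connectedComponentsWithStats(m.astype(np.uint8));i=1+np.argmax(s[1:,4]);return l==i
def red(p):
    h=cv2.cvtColor(p,cv2.COLOR_BGR2HSV);return ((h[...,0]<8)|(h[...,0]>172))&(h[...,1]>150)&(h[...,2]>90)
def roi(m,x0,x1,y0,y1):
    o=np.zeros_like(m);o[y0:y1,x0:x1]=m[y0:y1,x0:x1];return o
def px(m): v,u=np.nonzero(m);return np.c_[u,v]
E
python3 - <<'E'
from h import *
for n,R in (("top",(235,395,135,235)),("scene",(120,280,140,265))):
    f=np.load(n+"0.npz");p,d=f["p"],f["d"];P=cloud(n,d);h=cv2.cvtColor(p,cv2.COLOR_BGR2HSV)
    wood=blob(roi((h[...,2]>110)&(h[...,1]>70)&(h[...,0]>10)&(h[...,0]<30),*R))
    W=ray(n,px(wood),.012)
    r=cv2.minAreaRect((W[:,:2]*1000).astype(np.float32));print(n,"board",r,cv2.boxPoints(r).round(1).tolist())
    rd=roi(red(p),*R);k,l,s,c=cv2.connectedComponentsWithStats(rd.astype(np.uint8));
    for i in range(1,k):
        m=l==i; print("red",s[i],c[i],"z med",np.median(P[m][:,2]),P[m].mean(0), P[m][:,2].max())
    bl=blob(roi((h[...,0]>100)&(h[...,0]<130)&(h[...,1]>150)&(h[...,2]>60),*R)); t=bl&(P[...,2]>.098)
    print("blue",P[bl][:,2].max(),P[t].mean(0),t.sum())
    tr=blob((h[...,2]>150)&(h[...,1]<40)&roi(np.ones_like(bl),*( (110,205,165,260) if n=="top" else (310,435,200,300))))
    Wt=ray(n,px(tr),.025 if n=="top" else .02);r=cv2.minAreaRect((Wt[:,:2]*1000).astype(np.float32));print("tray",r)
E
```

```text
top board ((603.8360595703125, -137.96551513671875), (391.3994445800781, 166.2959747314453), 76.0275650024414) [[475.8999938964844, -307.79998779296875], [637.2999877929688, -348.0], [731.7999877929688, 31.899999618530273], [570.4000244140625, 72.0]]
red [281 148   3   8  19] [281.78947368 150.89473684] z med 0.02668156941755286 [ 0.70004206 -0.04791657  0.02792092] 0.04002666353582563
red [331 190   2   1   2] [331.5 190. ] z med 0.11224335448488276 [ 0.571396   -0.17442629  0.11224335] 0.11247295228736084
red [324 195   8   7  20] [326.3 198.5] z med 0.11036230330875084 [ 0.54921627 -0.1599962   0.10934559] 0.11612136236295702
blue 0.10973223484542918 [ 0.582002   -0.07130135  0.10465955] 37
tray ((535.382568359375, 304.73504638671875), (178.90414428710938, 179.15554809570312), 73.63423156738281)
scene board ((607.58642578125, -134.83544921875), (392.0610656738281, 166.3457489013672), 76.12755584716797) [[479.79998779296875, -305.20001220703125], [641.2999877929688, -345.1000061035156], [735.2999877929688, 35.5], [573.7999877929688, 75.4000015258789]]
red [192 153   1   1   1] [192. 153.] z med 0.1100026714703176 [ 0.54721108 -0.16728145  0.11000267] 0.1100026714703176
red [182 153  17  15 159] [190.06289308 160.45283019] z med 0.09874015496881673 [ 0.57123469 -0.15566396  0.1091204 ] 0.6756090421161877
red [188 154   1   1   1] [188. 154.] z med 0.11151608218582254 [ 0.55621685 -0.17262712  0.11151608] 0.11151608218582254
red [197 232  10  10  54] [201.33333333 236.61111111] z med 0.02269783846945675 [ 0.70003237 -0.04581976  0.02416749] 0.03475885058410612
blue 0.6756090421161877 [ 0.6005016 -0.0563985  0.1238298] 55
tray ((533.7026977539062, 306.4022521972656), (181.5921630859375, 180.96792602539062), 73.32769012451172)
```

Run:
```python
from h import *
for n,R in (("top",(310,345,180,215)),("scene",(175,208,148,175))):
    f=np.load(n+"0.npz");p,d=f["p"],f["d"];P=cloud(n,d);h=cv2.cvtColor(p,cv2.COLOR_BGR2HSV)
    H=P[...,2]
    t=roi((H>.103)&(H<.125),*R);Q=P[t][:,:2]*1000
    m=Q.mean(0);w,V=np.linalg.eigh(np.cov((Q-m).T));a=np.degrees(np.arctan2(V[1,1],V[0,1]))%180
    r=cv2.minAreaRect(Q.astype(np.float32))
    print(n,"wing top",t.sum(),m,a,np.sqrt(w*12),r)
    print(" heights",np.round(np.sort(P[t][:,2])[::8],3))
    # wing top by ray at z=.1135
    W=ray(n,px(t),.1135)[:,:2]*1000;r=cv2.minAreaRect(W.astype(np.float32));print(" ray",W.mean(0),r)
    t=roi((abs(H-.072)<.004),*((300,350,170,225) if n=="top" else (165,215,150,200)));t=blob(t);W=ray(n,px(t),.072)[:,:2]*1000;print(" plate",cv2.minAreaRect(W.astype(np.float32)))
    b=(h[...,0]>100)&(h[...,0]<130)&(h[...,1]>150)&(h[...,2]>60)
    b=roi(b,*((280,305,175,205) if n=="top" else (205,235,170,210)))&(H>.099)&(H<.115);W=ray(n,px(b),.105)[:,:2]*1000;print(" handle",W.mean(0),b.sum(),cv2.minAreaRect(W.astype(np.float32)))
    rm=roi(red(p),*((275,290,140,165) if n=="top" else (190,215,225,250)))
    if n=="top": W=ray(n,px(rm),.02)[:,:2]*1000;print(" mark",W.mean(0),cv2.minAreaRect(W.astype(np.float32)))
    u=np.array([.241,.9705]);v=np.array([-.9705,.241])
    Q=P[rm];print(" markc",np.c_[Q[:,:2]@u*1000,Q[:,:2]@v*1000,Q[:,2]*1000].round(0)[::4].tolist())
```

```text
top wing top 73 [ 558.66753009 -169.0306362 ] 137.3170016743372 [13.4385213  38.10903628] ((559.2140502929688, -169.76011657714844), (13.156889915466309, 37.19664001464844), 43.45884704589844)
 heights [0.104 0.109 0.11  0.111 0.112 0.113 0.113 0.114 0.116 0.119]
 ray [ 558.53771602 -168.88915336] ((558.599853515625, -169.084228515625), (13.114762306213379, 38.17611312866211), 43.421321868896484)
 plate ((559.326171875, -169.6603240966797), (52.16712951660156, 52.79300308227539), 76.32390594482422)
 handle [582.22925559 -71.18746787] 36 ((581.7281494140625, -71.02482604980469), (13.446229934692383, 19.0418643951416), 88.2445068359375)
 mark [701.8096008 -48.2149608] ((700.0092163085938, -48.77682876586914), (5.8031487464904785, 20.73679542541504), 88.38877868652344)
 markc [[126.0, -700.0, 25.0], [123.0, -695.0, 34.0], [119.0, -694.0, 29.0], [124.0, -688.0, 25.0], [122.0, -682.0, 27.0]]
scene wing top 88 [ 560.22818283 -166.31472384] 137.37115253438577 [13.90898736 36.81070115] ((558.4453735351562, -168.01043701171875), (15.524789810180664, 37.28497314453125), 46.003936767578125)
 heights [0.103 0.104 0.106 0.108 0.109 0.11  0.111 0.111 0.112 0.112 0.113]
 ray [ 563.72100402 -162.91800476] ((563.7975463867188, -162.9253387451172), (21.797382354736328, 37.076133728027344), 49.09028625488281)
 plate ((559.9058837890625, -165.77230834960938), (54.8427619934082, 53.45463943481445), 73.9568862915039)
 handle [585.34932783 -68.65206941] 52 ((585.01708984375, -68.68256378173828), (19.861305236816406, 19.4088191986084), 27.8398494720459)
 markc [[122.0, -685.0, 35.0], [124.0, -684.0, 31.0], [124.0, -684.0, 28.0], [123.0, -690.0, 28.0], [126.0, -681.0, 23.0], [122.0, -690.0, 23.0], [128.0, -683.0, 23.0], [124.0, -694.0, 26.0], [127.0, -685.0, 20.0], [124.0, -697.0, 25.0], [128.0, -689.0, 22.0], [126.0, -696.0, 22.0], [120.0, -699.0, 16.0], [127.0, -692.0, 16.0]]
```

Run:
```python
import cv2,numpy as np
p=np.load("top0.npz")["p"]; a=cv2.resize(p[138:178,255:315],None,fx=12,fy=12,interpolation=cv2.INTER_NEAREST)
cv2.imwrite("pics/tm.png",a)
p=np.load("scene0.npz")["p"]; cv2.imwrite("pics/sm.png",cv2.resize(p[205:260,165:235],None,fx=10,fy=10,interpolation=cv2.INTER_NEAREST))
```

```text
(no output)
```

View pics/tm.png

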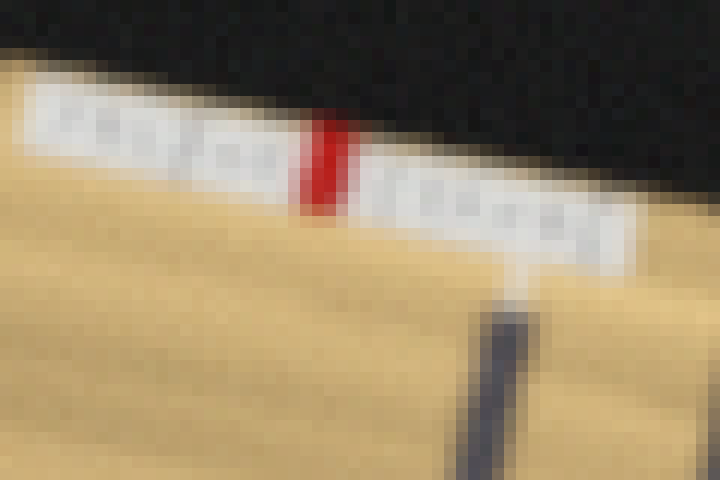

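View pics/sm.png

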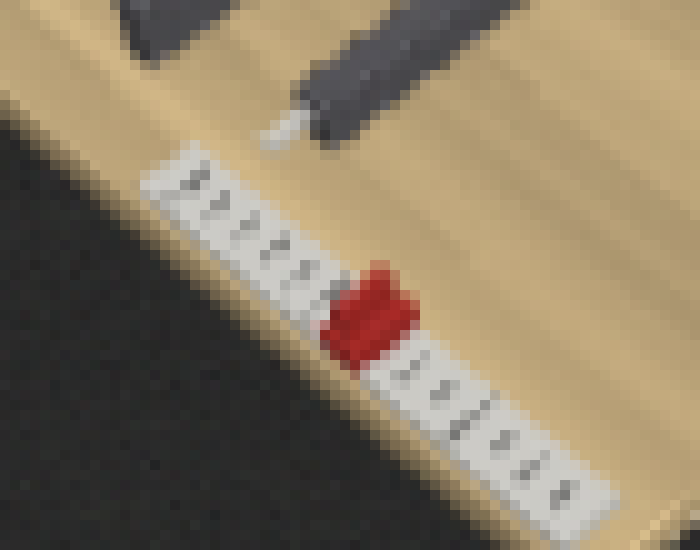

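The marker is at about (281,151) in the top view and (201,236) in the scene view. Both views put the wing about 61° anticlockwise of clamp x, and the knob axis near (0.559, -0.167). Next I'll grasp the knob.

```bash
cat >> h.py <<'E'
def Rd(deg,tilt=0):
    a=np.radians(deg);x=np.array([np.cos(a),np.sin(a),0]);z=np.array([0,0,-1.]);y=np.cross(z,x)
    t=np.radians(tilt); return np.c_[x,np.cos(t)*y+np.sin(t)*z,-np.sin(t)*y+np.cos(t)*z]
K=np.array([.5593,-.1669]);H=76.05
U=np.array([np.cos(np.radians(H)),np.sin(np.radians(H))])
T=np.array([.5346,.3056])
def st():
    s=state();x=s['ee_rot'][:,0];print("t%.1f"%s['clock'],s['eef_pos'].round(4),"F",s['force'].round(1),"T",s['torque'].round(2),"w%.4f"%s['width'],"hd%.1f"%np.degrees(np.arctan2(x[1],x[0])),flush=True);return s
E
python3 - <<'E'
from h import *
a=47.3
# feasibility
for nm,p,R in (("fin",[*K,.24],Rd(H-90-8)),("t1",[*T,.25],Rd(-60)),("t45",[*T,.08],Rd(-60,45)),("t-45",[*T,.08],Rd(-60,-45)),("t45b",[*T,.08],Rd(120,45)),("h",[*(K+.18*U),.072],Rd(H))):
    print(nm,inverse_kinematics(p,R), R[:,2].round(2))
set_gripper(.045,60)
reach([*K,.16],Rd(a)); st()
move_linear([*K,.088],.08); st()
set_gripper(.0,40); st()
p,d=snapshot("scene");cv2.imwrite("pics/g1.png",cv2.resize(p[100:220,120:280],None,fx=5,fy=5))
E
```

```text
fin [-0.42749256  0.32456597  0.14331166  1.38954201  0.          1.52640354] [ 0.  0. -1.]
t1 [0.38902307 0.39039343 0.26224844 1.44265134 0.         3.00701695] [ 0.  0. -1.]
t45 [ 0.30797215  0.0846814  -1.01433753 -0.30190692  0.15187546  2.98793464] [ 0.61  0.35 -0.71]
t-45 None [-0.61 -0.35 -0.71]
t45b None [-0.61 -0.35 -0.71]
h [-0.12019265  0.43574178 -0.1119056   1.02314894  0.          0.12328078] [ 0.  0. -1.]
t3.2 [ 0.5596 -0.166   0.1601] F [-0.8  0.3  0.3] T [-0.05 -0.02 -0.02] w0.0448 hd47.4
t4.3 [ 0.5598 -0.1671  0.0886] F [-0.5  0.4  0.1] T [ 0.01  0.   -0.05] w0.0450 hd47.3
t4.8 [ 0.5597 -0.1671  0.0887] F [-0.2  1.5  4.8] T [-0.03  0.1   0.  ] w0.0000 hd47.3
```

View pics/g1.png

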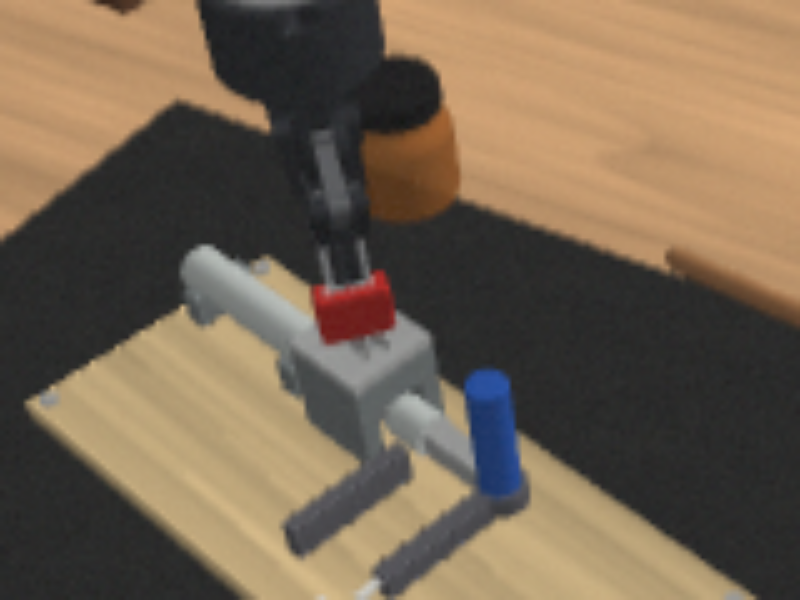

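Width reads 0, and the fingertips show behind the wing at about (345,275), so the grasp looks wrong. I'll take a closer look before moving.

Run:
```python
from h import *
st()
p,d=snapshot("scene");a=cv2.resize(p[115:185,165:225],None,fx=8,fy=8,interpolation=cv2.INTER_CUBIC)
P=cloud("scene",d)
q,e=snapshot("top");b=cv2.resize(q[160:230,290:335],None,fx=8,fy=8,interpolation=cv2.INTER_CUBIC)
cv2.imwrite("pics/g2.png",np.hstack([a[:560],b[:560,:320]]))
m=roi(red(p),175,215,145,180);Q=P[m];Q=Q[Q[:,2]<.13];print(Q.mean(0),Q.max(0),m.sum())
s=state();print(proj("scene",s['eef_pos']),proj("scene",s['eef_pos']+s['ee_rot'][:,2]*.008))
```

```text
t4.8 [ 0.5597 -0.1671  0.0886] F [-0.   0.2  4. ] T [ 0.06  0.09 -0.06] w-0.0002 hd47.3
[ 0.56462355 -0.1606628   0.09779586] [ 0.5803997  -0.1475616   0.11275773] 149
[[190.41017077 162.39758271]] [[190.90574308 164.73764085]]
```

View pics/g2.png

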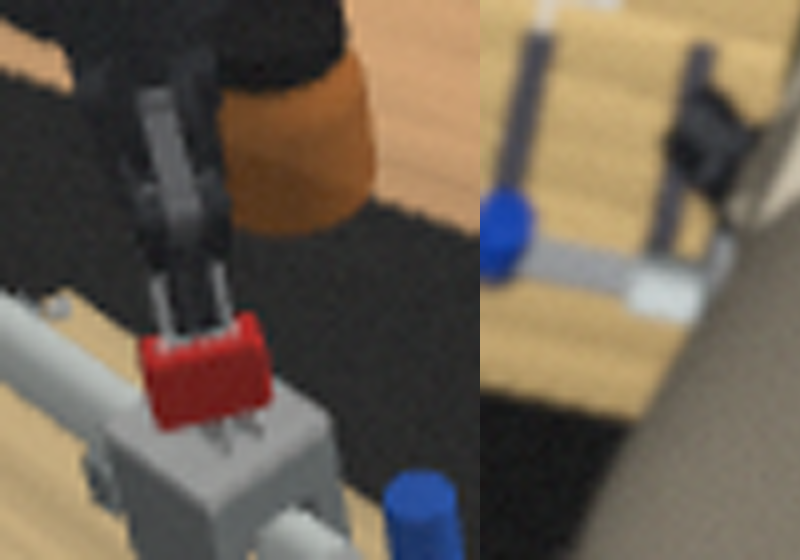

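Run:
```python
from h import *
f=np.load("scene0.npz");p0=f["p"];d0=f["d"]
p,d=snapshot("scene")
for q,dd in((p0,d0),(p,d)):
    m=roi(red(q),175,215,145,180);P=cloud("scene",dd)[m];P=P[(P[:,2]<.118)&(P[:,2]>.078)]
    L=P[P[:,2]<.105]; n=np.array([np.cos(np.radians(47.3)),np.sin(np.radians(47.3))])
    print(m.sum(),px(m).mean(0),px(m).min(0),px(m).max(0),"face offset along n from K mm",np.median((L[:,:2]-K)@n)*1000)
a=cv2.resize(p0[140:180,170:215],None,fx=8,fy=8,interpolation=0);b=cv2.resize(p[140:180,170:215],None,fx=8,fy=8,interpolation=0)
cv2.imwrite("pics/g3.png",np.hstack([a,b]))
st()
```

```text
161 [190.0621118  160.36645963] [182 153] [198 167] face offset along n from K mm 4.113624653091784
149 [190.82550336 161.61744966] [183 154] [198 167] face offset along n from K mm 8.82465595178935
t5.0 [ 0.5597 -0.1671  0.0886] F [-0.2 -1.   5.5] T [-0.04  0.03 -0.  ] w-0.0004 hd47.3
```

View pics/g3.png

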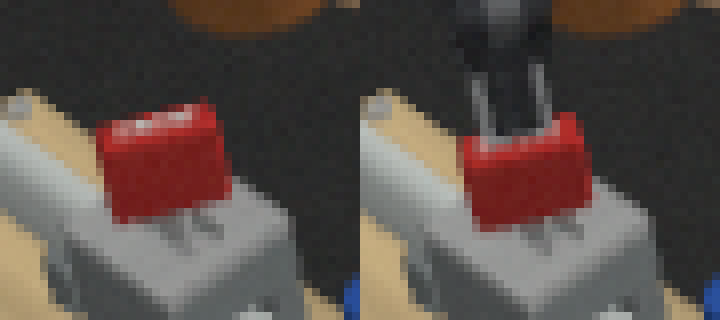

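The wing has leaned about 4 mm towards the scene camera, and no finger shows in front of it. I'll reopen and check where each finger is.

Run:
```python
from h import *
set_gripper(.045,40);st()
p,d=snapshot("scene");a=cv2.resize(p[105:180,160:225],None,fx=8,fy=8,interpolation=cv2.INTER_CUBIC)
cv2.imwrite("pics/g4.png",a)
m=roi(red(p),175,215,145,180);print(m.sum(),px(m).mean(0))
```

```text
t5.5 [ 0.559  -0.1667  0.0876] F [-0.9  1.   0. ] T [-0.07  0.02 -0.04] w0.0451 hd47.3
72 [187.95833333 159.31944444]
```

View pics/g4.png

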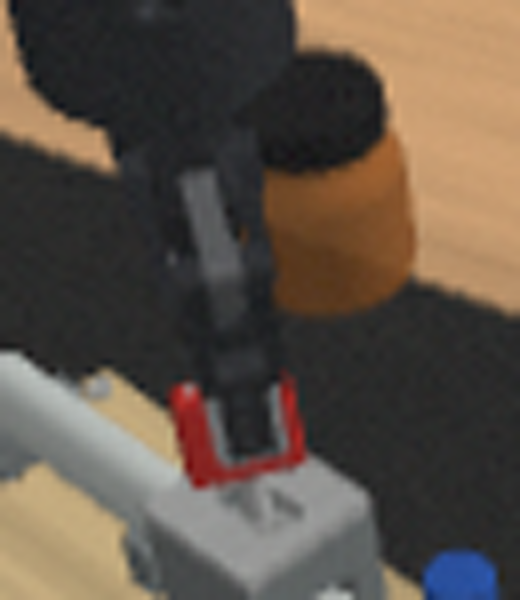

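With the gripper open, the front finger is correctly in front of the wing at (250,430). I'll close in stages and watch width and force.

Run:
```python
from h import *
ims=[]
for w in (.024,.017,.012):
    set_gripper(w,40);st()
    p,d=snapshot("scene");ims.append(cv2.resize(p[130:175,170:210],None,fx=6,fy=6,interpolation=cv2.INTER_CUBIC))
cv2.imwrite("pics/g5.png",np.hstack(ims))
```

```text
t5.9 [ 0.5593 -0.1669  0.088 ] F [ 1.1 -0.9 -0. ] T [-0.04  0.    0.02] w0.0237 hd47.3
t6.2 [ 0.5595 -0.167   0.0883] F [-0.5  0.4  3.4] T [ 0.01  0.09 -0.01] w0.0172 hd47.3
t6.4 [ 0.5595 -0.167   0.0884] F [-0.2  0.2  5.9] T [0.01 0.18 0.03] w0.0119 hd47.3
```

View pics/g5.png

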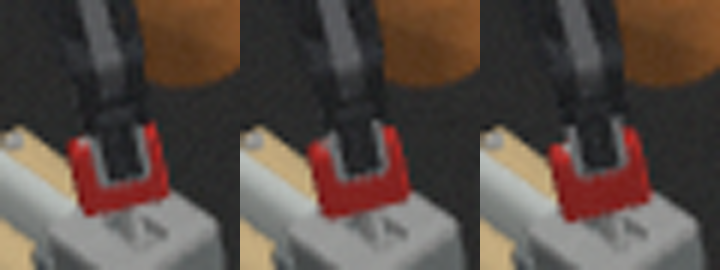

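Run:
```python
from h import *
n=np.array([np.cos(np.radians(47.3)),np.sin(np.radians(47.3))]);tt=np.array([-n[1],n[0]])
for w in (.012,.03):
    set_gripper(w,40);st()
    p,d=snapshot("scene");P=cloud("scene",d)
    r=red(p)
    for u in (186,191,195):
        print("u",u,[(v,int((P[v,u,:2]-K)@n*1000),int((P[v,u,:2]-K)@tt*1000),int(P[v,u,2]*1000),"R" if r[v,u] else "-") for v in range(146,172,2)])
```

```text
t6.7 [ 0.5595 -0.167   0.0884] F [-0.3 -0.2  4.5] T [ 0.01  0.17 -0.01] w0.0118 hd47.3
u 186 [(146, 52, -5, 184, '-'), (148, 34, -5, 164, '-'), (150, 36, -6, 160, '-'), (152, 19, -6, 140, '-'), (154, 12, -7, 128, '-'), (156, 11, -8, 122, '-'), (158, 13, -9, 116, '-'), (160, 0, -9, 99, 'R'), (162, 0, -10, 93, 'R'), (164, 0, -11, 85, 'R'), (166, 0, -13, 79, '-'), (168, -2, -14, 70, '-'), (170, 6, -15, 73, '-')]
u 191 [(146, 47, 5, 176, '-'), (148, 36, 5, 162, '-'), (150, 17, 6, 141, '-'), (152, 18, 5, 135, '-'), (154, 15, 4, 127, '-'), (156, 18, 3, 123, '-'), (158, 10, 2, 111, '-'), (160, -2, 2, 93, 'R'), (162, 3, 0, 92, 'R'), (164, 0, 0, 83, 'R'), (166, 0, 0, 76, '-'), (168, 0, -1, 69, '-'), (170, 9, -3, 72, '-')]
u 195 [(146, -169, 32, 0, '-'), (148, -160, 30, 0, '-'), (150, -150, 28, 0, '-'), (152, -8, 16, 111, 'R'), (154, -1, 14, 110, 'R'), (156, 0, 13, 105, 'R'), (158, 0, 12, 99, 'R'), (160, -1, 11, 91, 'R'), (162, -1, 10, 85, 'R'), (164, -10, 10, 70, '-'), (166, -2, 9, 70, '-'), (168, -16, 9, 51, '-'), (170, -1, 7, 58, '-')]
t7.1 [ 0.5588 -0.1667  0.0873] F [-0.1 -0.8 -0.2] T [ 0
[... 302 characters left out ...]
, 68, '-'), (168, -3, -14, 70, '-'), (170, 4, -15, 71, '-')]
u 191 [(146, 54, 5, 183, '-'), (148, 41, 5, 166, '-'), (150, 44, 4, 163, '-'), (152, 25, 4, 142, '-'), (154, 27, 3, 137, '-'), (156, 26, 2, 130, '-'), (158, 24, 1, 123, '-'), (160, 24, 0, 116, '-'), (162, -1, 1, 87, 'R'), (164, -4, 0, 79, '-'), (166, -4, 0, 72, '-'), (168, -2, -1, 67, '-'), (170, 7, -3, 70, '-')]
u 195 [(146, -169, 32, 0, '-'), (148, 42, 14, 164, '-'), (150, -152, 28, -1, '-'), (152, -8, 16, 111, 'R'), (154, -7, 15, 105, 'R'), (156, -5, 14, 100, 'R'), (158, 21, 11, 117, '-'), (160, -3, 12, 89, 'R'), (162, -1, 11, 84, 'R'), (164, -11, 10, 69, '-'), (166, -2, 9, 70, '-'), (168, -16, 9, 51, '-'), (170, 2, 6, 61, '-')]
```

The depth along the finger shows its tip at z ≈ 0.112, on top of the wing, while the reported TCP implies 0.080. I'll measure the real tip in free air before trusting TCP z.

Run:
```python
from h import *
set_gripper(.045,40)
move_linear([*K,.16],.15)
reach([.64,.12,.16],Rd(0)); set_gripper(.0,40)
s=st()
p,d=snapshot("scene");tip=s['eef_pos']+s['ee_rot'][:,2]*.008
a=proj("scene",[s['eef_pos'],tip]);print(a)
q,e=snapshot("top");b=proj("top",[s['eef_pos'],tip]);print(b)
u,v=a[1].astype(int);im=cv2.resize(p[v-45:v+25,u-30:u+30],None,fx=7,fy=7,interpolation=0);print("crop org",u-30,v-45)
u2,v2=b[1].astype(int);im2=cv2.resize(q[v2-45:v2+25,u2-25:u2+25],None,fx=7,fy=7,interpolation=0);print(u2-25,v2-45)
cv2.circle(im,(30*7,45*7),4,(0,255,0),1);cv2.circle(im2,(25*7,45*7),4,(0,255,0),1)
cv2.imwrite("pics/tip.png",np.hstack([im,im2]))
P=cloud("scene",d)
for uu in (u-3,u,u+3): print([(vv,*(P[vv,uu]*1000).astype(int)) for vv in range(v-16,v+8,2)])
```

```text
t9.8 [0.6401 0.1197 0.1601] F [ 0.4 -0.3 -0.1] T [0.03 0.04 0.03] w-0.0001 hd-0.0
[[279.64806195 206.5511683 ]
 [279.5213428  209.18933611]]
[[219.43565785 163.99647841]
 [219.73795232 164.58186628]]
crop org 249 164
194 119
[(193, np.int64(653), np.int64(117), np.int64(210)), (195, np.int64(652), np.int64(116), np.int64(204)), (197, np.int64(651), np.int64(116), np.int64(197)), (199, np.int64(651), np.int64(116), np.int64(191)), (201, np.int64(503), np.int64(47), np.int64(0)), (203, np.int64(508), np.int64(50), np.int64(-1)), (205, np.int64(515), np.int64(53), np.int64(0)), (207, np.int64(522), np.int64(56), np.int64(0)), (209, np.int64(528), np.int64(59), np.int64(0)), (211, np.int64(532), np.int64(61), np.int64(-1)), (213, np.int64(539), np.int64(65), np.int64(0)), (215, np.int64(544), np.int64(68), np.int64(0))]
[(193, np.int64(670), np.int64(130), np.int64(233)), (195, np.int64(653), np.int64(123), np.int64(209)), (197, np.int64(653), np.int64(123), np.int64(203)), (199, np.int64(652), np.int64(123), np.int64(197)), (201, np.int64(500), np.int64(54), np.int64(0)), (203, np.int64
[... 236 characters left out ...]
, np.int64(533), np.int64(70), np.int64(-3)), (215, np.int64(541), np.int64(74), np.int64(-1))]
[(193, np.int64(646), np.int64(126), np.int64(209)), (195, np.int64(645), np.int64(125), np.int64(201)), (197, np.int64(645), np.int64(126), np.int64(197)), (199, np.int64(645), np.int64(125), np.int64(190)), (201, np.int64(645), np.int64(126), np.int64(185)), (203, np.int64(502), np.int64(64), np.int64(0)), (205, np.int64(508), np.int64(66), np.int64(0)), (207, np.int64(514), np.int64(70), np.int64(0)), (209, np.int64(519), np.int64(72), np.int64(-1)), (211, np.int64(526), np.int64(75), np.int64(0)), (213, np.int64(532), np.int64(78), np.int64(0)), (215, np.int64(538), np.int64(81), np.int64(0))]
```

View pics/tip.png

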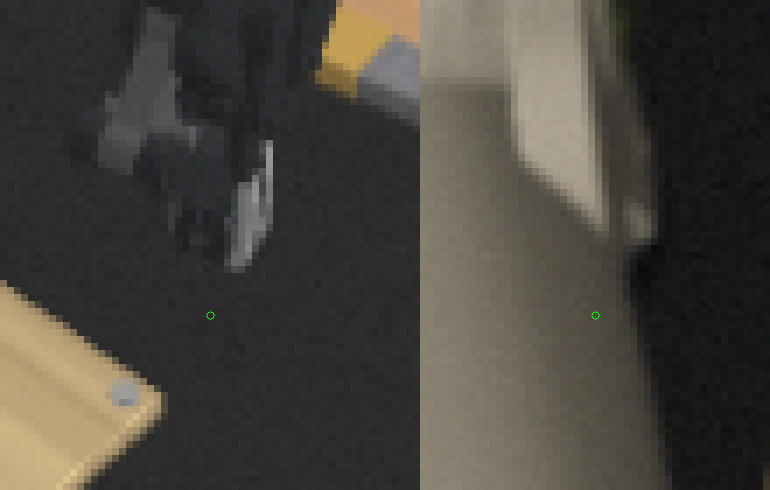

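In free air the shut tips appear at scene (281,203), against (279.5,209) predicted, so they sit about 20–30 mm higher than stated. xy agrees. I'll go back over the knob, step down with force watched to calibrate by touch on the lock plate, and then grip.

Run:
```python
from h import *
q,e=snapshot("top");P=cloud("top",e);Hh=P[...,2]
t=roi((Hh>.103)&(Hh<.125),310,345,180,215);W=ray("top",px(t),.1135)[:,:2]*1000;r=cv2.minAreaRect(W.astype(np.float32));print(r)
a=r[2] if r[1][0]<r[1][1] else r[2]-90
if not 30<a<65: print("odd angle",a);raise SystemExit
set_gripper(.035,40)
reach([*K,.12],Rd(a)); move_linear([*K,.088],.15); st()
f0=state()['force'][2]
z=.088
while z>.056:
    z-=.003; move_linear([*K,z],.06); s=state(); f=s['force'][2]-f0
    print(round(z,3),s['eef_pos'][2].round(4),round(f,1))
    if f>3: z+=.004; move_linear([*K,z],.06); break
st(); set_gripper(0,40); st()
p,d=snapshot("scene");cv2.imwrite("pics/g6.png",cv2.resize(p[105:185,150:230],None,fx=7,fy=7,interpolation=2))
```

```text
((551.702880859375, -176.77529907226562), (14.966839790344238, 36.29676055908203), 43.3853874206543)
t11.8 [ 0.5594 -0.1658  0.0879] F [0.4 0.5 0.7] T [ 0.03  0.02 -0.01] w0.0350 hd43.5
0.085 0.0858 1.1
0.082 0.0849 14.4
t12.6 [ 0.5595 -0.1669  0.0862] F [-0.7  0.1  0.4] T [-0.03 -0.01  0.03] w0.0351 hd43.4
t13.0 [ 0.5602 -0.1669  0.0884] F [-4.   2.4 16.4] T [0.47 0.78 0.  ] w0.0001 hd43.4
```

View pics/g6.png

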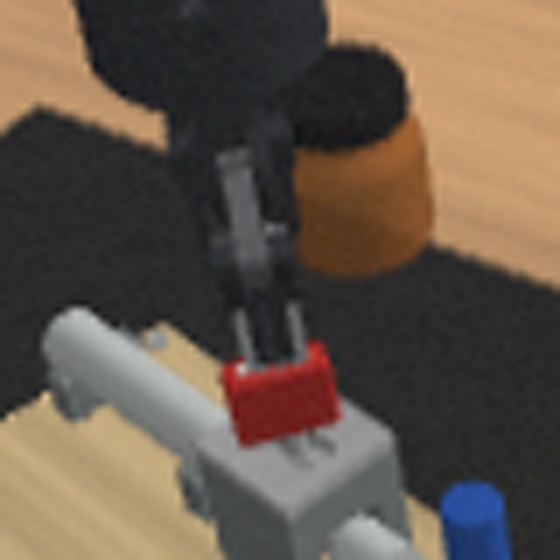

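The fingers had come down on top of the wing. Wing-top contact came at TCP z ≈ 0.085 and the knob now leans, so the tips are about 25 mm above the TCP point. I'll redo the grasp wider and deeper, with force watched.

```bash
cat >> h.py <<'E'
def down(xy,z0,z1,step=.004,lim=4,v=.08):
    f0=state()['force'][2];z=z0
    while z>z1+1e-6:
        z=max(z-step,z1);move_linear([*xy,z],v);s=state();f=s['force'][2]-f0
        if f>lim: print("contact",z,s['eef_pos'][2].round(4),round(f,1));return True
    return False
E
python3 - <<'E'
from h import *
move_linear([*K,.115],.15)
set_gripper(.062,40)
p,d=snapshot("scene");a=cv2.resize(p[105:185,150:230],None,fx=5,fy=5,interpolation=2)
move_linear([*K,.092],.15)
c=down(K,.092,.058)
st()
q,d=snapshot("scene");b=cv2.resize(q[105:185,150:230],None,fx=5,fy=5,interpolation=2)
cv2.imwrite("pics/g7.png",np.hstack([a,b]))
if not c:
    for w in (.03,.02,.0):
        set_gripper(w,40); st()
E
```

```text
t16.6 [ 0.5592 -0.1668  0.0579] F [-1.2 -0.3 -0.4] T [ 0.03 -0.02 -0.06] w0.0622 hd43.4
t17.1 [ 0.5593 -0.1669  0.058 ] F [-1.3 -0.3  0.2] T [ 0.03 -0.01  0.01] w0.0306 hd43.4
t17.4 [ 0.5593 -0.1669  0.058 ] F [-0.9  0.5 -0.7] T [-0.05  0.04  0.  ] w0.0199 hd43.4
t17.6 [ 0.5593 -0.1669  0.0581] F [-0.5  0.8 -0.1] T [ 0.02  0.09 -0.03] w0.0134 hd43.4
```

View pics/g7.png

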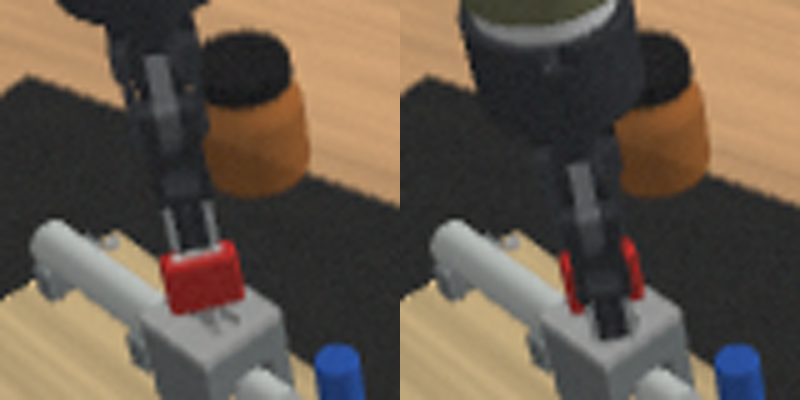

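The grip is real now, at width 13.4 mm. I'll turn it clockwise to the stop, watching the torque.

Run:
```python
from h import *
set_gripper(0,60)
for a in (25,5,-10,-14,-17,-19,-21):
    reach([*K,.058],Rd(a)); s=st()
    if abs(s['torque'][2])>.35: print("stop");break
```

```text
t18.2 [ 0.5593 -0.167   0.0581] F [-0.4 -0.7  1.4] T [-0.1   0.17  0.05] w0.0137 hd25.2
t18.6 [ 0.5593 -0.1669  0.0581] F [-0.  -0.5  1.8] T [-0.07  0.25  0.03] w0.0135 hd5.3
t19.0 [ 0.5593 -0.1668  0.0581] F [-0.6  0.1  3.8] T [0.09 0.32 0.01] w0.0133 hd-9.7
t19.2 [ 0.5593 -0.1668  0.0581] F [-0.6  0.6  3.9] T [ 0.11  0.37 -0.01] w0.0133 hd-13.7
t19.5 [ 0.5593 -0.1668  0.0581] F [-1.1  0.3  3.6] T [0.14 0.35 0.04] w0.0132 hd-16.8
t19.7 [ 0.5592 -0.1667  0.0581] F [-1.8  1.4  4.2] T [ 0.38  0.36 -0.  ] w0.0131 hd-18.9
t20.0 [ 0.5592 -0.1668  0.058 ] F [-3.   1.5  4.7] T [0.3  0.54 0.32] w0.0131 hd-20.9
```

The stop was felt at about -20°, with a torque of 0.32 N m. I'll back off a little and lift.

Run:
```python
from h import *
reach([*K,.058],Rd(-18)); f0=st()['force'][2]
ok=True
for z in (.063,.07,.08,.09,.106):
    move_linear([*K,z],.08); s=st()
    if s['force'][2]-f0<-8: print("resist");ok=False;break
if ok:
    move_linear([*K,.20],.2); st()
    p,d=snapshot("scene");cv2.imwrite("pics/l1.png",cv2.resize(p[40:200,100:300],None,fx=4,fy=4,interpolation=2))
for t in (25,35,45):
  for da in (-70,-60,-50,-80):
    R=Rd(da,t); z=R[:,2]
    print(t,da,z.round(2),[None if (q:=inverse_kinematics([T[0],T[1],h],R)) is None else q.round(2).tolist() for h in (.02,.07,.16)])
```

```text
t20.2 [ 0.5593 -0.1668  0.058 ] F [-1.5  0.8  5.1] T [0.35 0.37 0.03] w0.0130 hd-18.0
t20.5 [ 0.5592 -0.167   0.0629] F [-0.6  0.3 -0.2] T [0.05 0.22 0.01] w0.0131 hd-18.0
t20.7 [ 0.5599 -0.1673  0.0707] F [ 0.1 -0.3 -0.4] T [ 0.02 -0.03 -0.04] w0.0125 hd-18.0
t21.0 [ 0.5598 -0.1672  0.0807] F [ 0.7  0.6 -0.5] T [ 0.06  0.05 -0.09] w0.0129 hd-18.0
t21.3 [ 0.5598 -0.1671  0.0905] F [ 0.1  0.2 -1.5] T [-0.02  0.01 -0.03] w0.0127 hd-18.0
t21.6 [ 0.5598 -0.1671  0.1065] F [-0.9  0.6 -1.8] T [-0.03  0.01  0.04] w0.0131 hd-18.0
t22.2 [ 0.5589 -0.1667  0.1989] F [-0.  -0.2  0. ] T [-0.02  0.04  0.01] w0.0131 hd-18.0
25 -70 [ 0.4   0.14 -0.91] [[0.4, 0.24, -0.68, 0.21, -0.02, -3.09], [0.4, 0.17, -0.62, 0.34, -0.02, -3.09], [0.4, 0.07, -0.48, 0.58, -0.02, -3.09]]
25 -60 [ 0.37  0.21 -0.91] [[0.35, 0.24, -0.69, 0.21, 0.07, 2.98], [0.35, 0.17, -0.63, 0.35, 0.07, 2.98], [0.35, 0.07, -0.49, 0.59, 0.07, 2.98]]
25 -50 [ 0.32  0.27 -0.91] [[0.3, 0.25, -0.67, 0.24, 0.16, 2.78], [0.3, 0.17, -0.61, 0.38, 0.16, 2.78], [0.3, 0.08, -0.47, 0.62, 0.16, 2.78]]
25 -80 [ 0.42  0.07 -0.91] [[0.45, 0.26, -0.66, 
[... 456 characters left out ...]
.25, 2.77], [0.26, 0.12, -0.81, 0.08, 0.25, 2.77], [0.26, -0.01, -0.67, 0.35, 0.25, 2.77]]
35 -80 [ 0.56  0.1  -0.82] [[0.48, 0.23, -0.85, -0.1, -0.17, -2.89], [0.48, 0.13, -0.79, 0.06, -0.17, -2.89], [0.48, 0.01, -0.66, 0.32, -0.17, -2.89]]
45 -70 [ 0.66  0.24 -0.71] [None, [0.41, 0.12, -1.02, -0.35, -0.05, -3.1], [0.41, -0.07, -0.89, -0.03, -0.05, -3.1]]
45 -60 [ 0.61  0.35 -0.71] [None, [0.31, 0.11, -1.03, -0.34, 0.15, 2.99], [0.31, -0.08, -0.9, -0.02, 0.15, 2.99]]
45 -50 [ 0.54  0.45 -0.71] [None, [0.21, 0.12, -1.0, -0.27, 0.34, 2.78], [0.21, -0.07, -0.87, 0.05, 0.34, 2.78]]
45 -80 [ 0.7   0.12 -0.71] [None, [0.51, 0.14, -0.98, -0.31, -0.24, -2.9], [0.51, -0.04, -0.85, 0.0, -0.24, -2.9]]
```

View pics/l1.png

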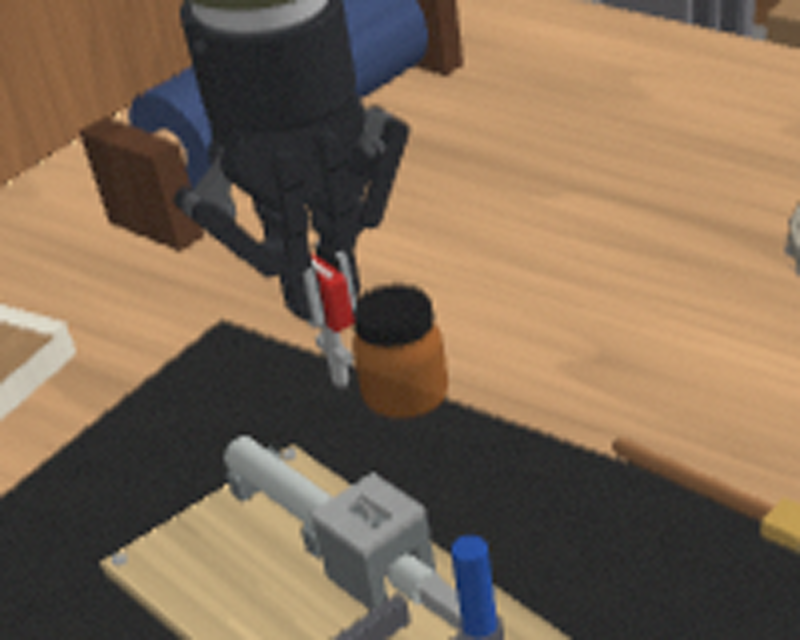

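The knob came out cleanly; it is held at (330,300) and the slot is empty. I'll lay it tilted in the tray with a guarded descent.

Run:
```python
from h import *
R=Rd(-50,35);P=T+[.016,.013]
reach([*P,.15],R); st()
move_linear([*P,.06],.2)
c=down(P,.06,.032,step=.005,lim=2.5); st()
set_gripper(.03,40); hold(.2); set_gripper(.05,40)
s=st(); back=s['eef_pos']-R[:,2]*.09
move_linear(back,.25)
p,d=snapshot("scene");cv2.imwrite("pics/l2.png",cv2.resize(p[150:310,290:450],None,fx=3.7,fy=3.7,interpolation=2))
```

```text
t24.0 [0.5513 0.3181 0.1501] F [-0.  -0.4 -0.9] T [-0.44  0.45  0.03] w0.0129 hd-50.0
t26.1 [0.5504 0.3186 0.0317] F [ 0.   0.2 -0.7] T [-0.4   0.55 -0.04] w0.0129 hd-50.0
t27.0 [0.5506 0.3186 0.032 ] F [-0.5  0.5  0.3] T [-0.28  0.38 -0.02] w0.0501 hd-50.0
```

View pics/l2.png

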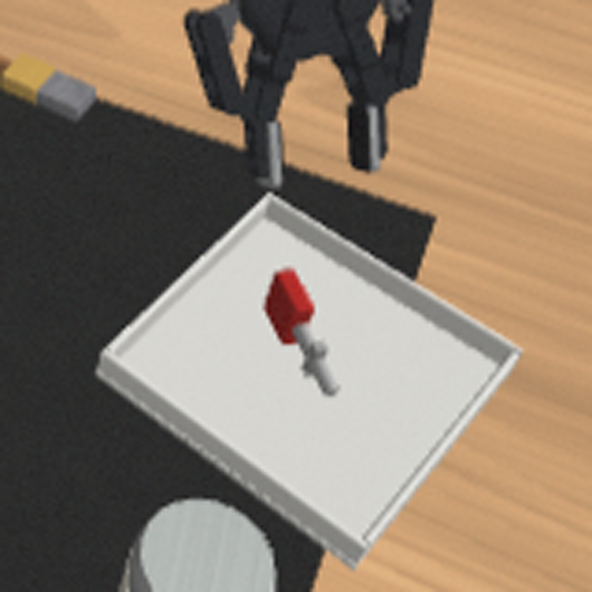

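The knob lies flat in the middle of the tray, around (300,330). Next is the handle: grasp it, pull about 47 mm, then refine by eye.

Run:
```python
from h import *
Hd=K+.1*U
reach([*Hd,.15],Rd(H)); st()
q,e=snapshot("scene")
move_linear([*Hd,.075],.2)
c=down(Hd,.075,.043,step=.008)
st(); set_gripper(0,90); st()
f0=state()['force'][:2]@U
for s_ in (.012,.03,.047):
    move_linear([*(Hd+s_*U),.043],.08); s=st(); print("along",(s['force'][:2])@U, (s['eef_pos'][:2]-Hd)@U)
for n,r in (("scene",(205,265,165,240)),("top",(135,185,250,320))):
    p,d=snapshot(n);np.savez(n+"1.npz",p=p,d=d);cv2.imwrite(f"pics/p_{n}.png",cv2.resize(p[r[0]:r[1],r[2]:r[3]],None,fx=10,fy=10,interpolation=0))
```

```text
t29.9 [ 0.5833 -0.0695  0.1496] F [-0.9 -0.1  0.2] T [-0.05  0.05  0.04] w0.0498 hd76.1
t31.4 [ 0.5828 -0.0697  0.0424] F [-0.3 -0.1  0.2] T [-0.03 -0.05  0.02] w0.0498 hd76.0
t31.8 [ 0.5832 -0.0712  0.0436] F [-1.8 -4.8  2.5] T [-0.74  0.4   0.05] w0.0199 hd76.0
t32.1 [ 0.5861 -0.0597  0.0436] F [-3.1 -6.1  3.1] T [-0.96  0.49 -0.03] w0.0202 hd76.0
along -6.710052849279149 0.010542150973123263
t32.5 [ 0.5903 -0.0426  0.0435] F [-3.5 -8.   3.7] T [-1.23  0.57  0.04] w0.0203 hd76.0
along -8.649223624087483 0.028087876269783565
t32.9 [ 0.5942 -0.0266  0.0435] F [-3.9 -9.7  3.8] T [-1.46  0.62 -0.02] w0.0203 hd76.0
along -10.39871956462284 0.04459061720569727
```

View pics/p_scene.png

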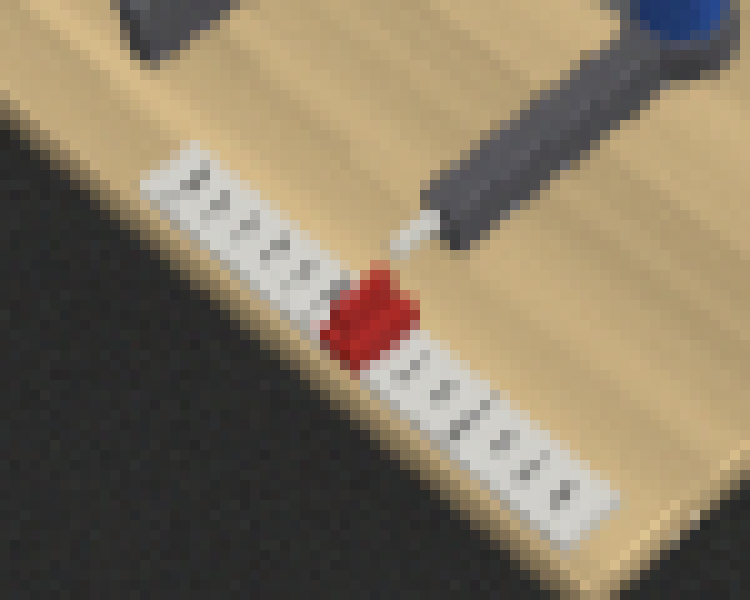

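View pics/p_top.png

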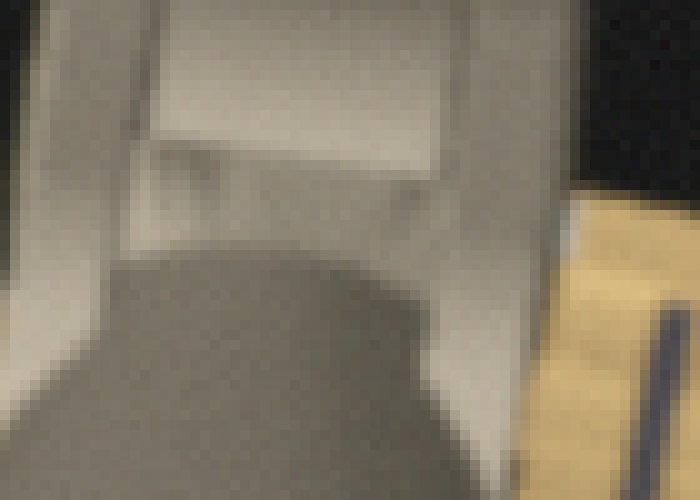

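Only the scene view is useful now: the index tip is at about (205.0,229.5) and the marker's top inner corner at about (203,231.8). I'll convert these to clamp coordinates.

Run:
```python
from h import *
V=np.array([-U[1],U[0]])
def uv(n,pxs,z):
    X=ray(n,pxs,z)[:,:2]-K; return np.c_[X@U,X@V].round(4)*1000
print("scene index now",uv("scene",[[205,229.5],[206.7,227.7]],.031).tolist(), "rest", uv("scene",[[192,219]],.031).tolist())
print("mark top",uv("scene",[[203,231.8],[202.2,232.5]],.034).tolist())
print("top rest index",uv("top",[[298,161.5]],.031).tolist(),"mark",uv("top",[[282,151.3]],.034).tolist(),uv("top",[[282,151.3]],.02).tolist())
p=np.load("scene1.npz")["p"]
s=14;o=(190,220);im=cv2.resize(p[220:248,190:222],None,fx=s,fy=s,interpolation=cv2.INTER_CUBIC)
def line(m,v0,v1,z,c):
    X=[[*(K+m/1000*U+v/1000*V),z] for v in(v0,v1)]
    a=(proj("scene",X)-o+.5)*s; cv2.line(im,*[tuple(int(t) for t in q) for q in a],c,1)
off=0
for m,c in ((152,(255,0,0)),(148,(0,255,0)),(144,(255,255,0))): line(m,-112,-80,.034,c)
cv2.imwrite("pics/mk.png",im)
# intensity grid R channel minus G
d=p[226:244,194:212].astype(int);print((d[...,2]-d[...,1]))
```

```text
scene index now [[146.9, -91.1], [146.0, -85.0]] rest [[100.8, -91.39999999999999]]
mark top [[150.4, -99.7], [150.5, -102.3]]
top rest index [[97.4, -86.9]] mark [[148.4, -105.5]] [[148.7, -108.7]]
[[ 26  28  25  24  25  25  25  24  24  23  23  23  19   3   1   0   1   0]
 [ 12  27  26  27  26  25  24  26  24  24  24  14   4   0   1   2   0   1]
 [  3  12  23  26  27  28  26  25  24  24  15   4   0   5   6  -2  -2   1]
 [  2   4   6  20  27  27  26  25  25  20   4   0   9  18  21  14   0   2]
 [  1   2   1   6  17  27  26  26  27  24   9  10  22  25  24  21  18  19]
 [  1   0   1   1   5  18  26  28  62  59  22  21  25  25  25  24  24  26]
 [  0   1   0   0   1   4  13  61 107 101  51  25  24  25  24  24  24  24]
 [  0   1   1  -1   2   2  45 109 123 109  67  25  25  25  24  24  25  24]
 [  1   1   2  -1   3  74 102 123 112 108  87  70  43  26  25  25  24  22]
 [  1   1   1   2  73 118 124 111 110 115 123 118  79  25  25  26  24  23]
 [  1   1   0   2  91 116 112 111 118 123 130 118  99  26  25  25  25  25]
 [  9   0  26  61  98 101 109 119 127 121 117 107  61  25  25  26  27  25]
 [ 21  10  11 105 121 102 116 127 121 110 105  60  10   8  21  25  27  26]
 [ 19  22  13  48 102 117 125 123 111 105  61  11   0   3   6  17  27  27]
 [ 17  20  22  22  71  95 118 113 103  37  11   1   1   1   1   5  15  27]
 [ 11  16  18  23  27  49  95  59  14   8   0   1   2   1   1   1   5  12]
 [  4  12  15  18  22  28  45  12   0   0   2   1   0   1   0   2   1   3]
 [ -1   3  11  15  17  20  28   8   1   0   2   1   2   0   2   0   0   1]]
```

View pics/mk.png

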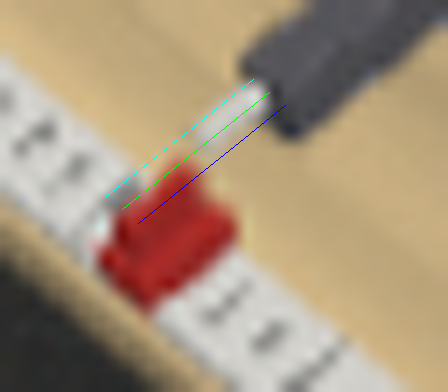

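Run:
```python
from h import *
V=np.array([-U[1],U[0]])
def uv(n,pxs,z):
    X=ray(n,pxs,z)[:,:2]-K; return np.c_[X@U,X@V].round(4)*1000
print("mark ridge",uv("scene",[[202,233],[201,234],[200,235]],.034).tolist())
p=np.load("scene1.npz")["p"].astype(float)
w=np.clip(22-(p[...,2]-p[...,1]),0,None)*(p[...,1]>165)   # white, not grey steel
m=np.zeros_like(w);m[225:232,202:209]=1;w*=m
v,u=np.nonzero(w);A=uv("scene",np.c_[u,v],.031);ww=w[v,u];print(np.c_[u,v,ww,A].round(0).tolist());print("tongue u mean",(A*ww[:,None]).sum(0)/ww.sum())
# red ridge weighting
r=(p[...,2]-p[...,1]);
for row in range(231,238): print(row,p[row,196:206].astype(int)[:,2].tolist())
```

```text
mark ridge [[151.2, -103.5], [151.7, -106.89999999999999], [152.10000000000002, -110.2]]
[[206.0, 226.0, 3.0, 141.0, -83.0], [207.0, 226.0, 19.0, 143.0, -81.0], [208.0, 226.0, 21.0, 144.0, -80.0], [205.0, 227.0, 8.0, 142.0, -86.0], [206.0, 227.0, 18.0, 143.0, -85.0], [207.0, 227.0, 22.0, 145.0, -83.0], [208.0, 227.0, 21.0, 147.0, -82.0], [204.0, 228.0, 7.0, 142.0, -90.0], [205.0, 228.0, 18.0, 144.0, -88.0], [206.0, 228.0, 22.0, 145.0, -87.0], [207.0, 228.0, 17.0, 147.0, -85.0], [204.0, 229.0, 18.0, 144.0, -92.0], [205.0, 229.0, 22.0, 146.0, -90.0], [206.0, 229.0, 13.0, 148.0, -89.0], [207.0, 229.0, 4.0, 149.0, -87.0], [204.0, 230.0, 13.0, 146.0, -94.0], [205.0, 230.0, 12.0, 148.0, -92.0], [205.0, 231.0, 1.0, 150.0, -94.0]]
tongue u mean [145.10656371 -86.30579151]
231 [180, 208, 209, 209, 210, 210, 194, 192, 193, 193]
232 [199, 208, 208, 180, 209, 195, 177, 172, 182, 199]
233 [208, 207, 153, 136, 193, 177, 162, 155, 178, 202]
234 [208, 151, 123, 168, 179, 162, 150, 150, 159, 189]
235 [178, 190, 148, 174, 164, 150, 148, 152, 167, 176]
236 [198, 208, 125, 154, 152, 147, 157, 168, 172, 160]
237 [202, 182, 135, 132, 148, 158, 169, 165, 153, 149]
```

The ridge top is about 5–6 mm beyond the tongue. I'll pull 5.5 mm more and remeasure, with the same centroid method applied to the rest picture.

```bash
cat >> h.py <<'E'
V=np.array([-U[1],U[0]])
def uv(n,pxs,z):
    X=ray(n,pxs,z)[:,:2]-K; return np.c_[X@U,X@V]*1000
def tongue(n,p,c,r=9):
    p=p.astype(float);w=np.clip(22-(p[...,2]-p[...,1]),0,None)*(p[...,1]>160)
    v,u=np.nonzero(w);A=uv(n,np.c_[u,v],.031);k=(abs(A[:,0]-c)<r)&(A[:,1]>-92)&(A[:,1]<-84)
    return (A[k]*w[v,u][k][:,None]).sum(0)/w[v,u][k].sum(),k.sum()
E
python3 - <<'E'
from h import *
print("rest",tongue("scene",np.load("scene0.npz")["p"],100),"47:",tongue("scene",np.load("scene1.npz")["p"],146))
q=np.load("top0.npz")["p"];print("top rest",tongue("top",q,97))
r=(q[...,2].astype(float)-q[...,1]);m=roi(r>45,275,290,140,162);v,u=np.nonzero(m);A=uv("top",np.c_[u,v],.034);w=r[v,u];print("top mark",(A*w[:,None]).sum(0)/w.sum(),A.min(0),A.max(0))
Hd=K+.1*U
move_linear([*(Hd+.0525*U),.043],.05); s=st(); print((s['eef_pos'][:2]-Hd)@U)
p,d=snapshot("scene");np.savez("scene2.npz",p=p,d=d);print(tongue("scene",p,151))
cv2.imwrite("pics/mk2.png",cv2.resize(p[220:248,190:222],None,fx=18,fy=18,interpolation=2))
E
```

```text
rest (array([ 99.65926433, -88.11737919]), np.int64(11)) 47: (array([144.97569502, -87.91798218]), np.int64(10))
top rest (array([ 98.23141653, -88.52406048]), np.int64(8))
top mark [ 149.23786703 -104.81390358] [ 143.65706671 -115.59398928] [155.49274795 -91.46221766]
t33.2 [ 0.5955 -0.0217  0.0436] F [ -4.4 -10.8   3.4] T [-1.62  0.73  0.01] w0.0206 hd75.9
0.04969778382042802
(array([150.53820035, -88.00290847]), np.int64(10))
```

View pics/mk2.png

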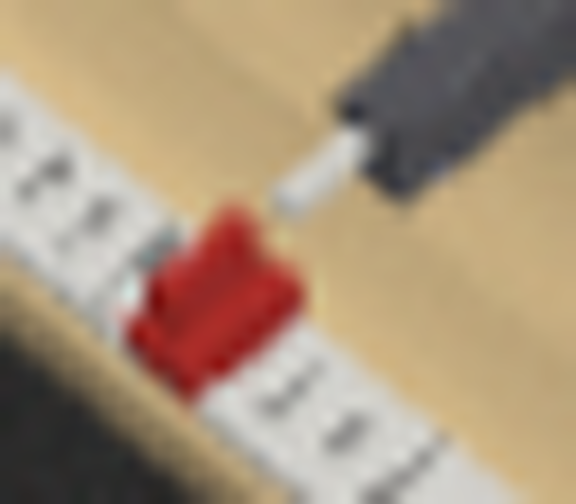

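The rod is now pulled about 50.9 mm. The marker is 51.0 mm from the rest index in the top view. In the scene view the tongue is at 150.5 and the marker centre at 150.2–151.5, so they line up. One last stability and overall check, then I'll hand in.

Run:
```python
from h import *
hold(.6); s=st()
p,d=snapshot("scene");print(tongue("scene",p,151));cv2.imwrite("pics/fin.png",p)
```

```text
t33.9 [ 0.5954 -0.0218  0.0435] F [-4.6 -9.9  4.8] T [-1.58  0.72  0.02] w0.0201 hd75.9
(array([150.62721541, -88.00368253]), np.int64(9))
```

View pics/fin.png

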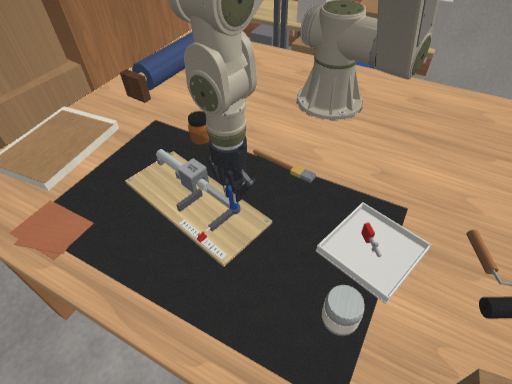

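The knob is in the tray at (370,238). The tin (343,310), jar (199,128) and brush (285,165) are where they started, and the handle is held steady at the mark.

```bash
python3 -c "
from h import *
close_job()"
```

```text
the job is handed in; nothing more can be done
```

The job is handed in. The red knob was turned clockwise to its stop, felt as 0.32 N m at a tool heading of about -20°, then lifted out and laid in the white tray. The blue handle was pulled to the marker and is still gripped there. The clock read 33.9 s at the last check.

**Last checks:**
- **Index and marker:** the index stands 50.9 mm from rest. The top view, taken before the pull, puts the marker 51.0 mm from rest. In the final scene picture the index is at 150.6 mm along the clamp and the marker at 150.2 to 151.5 mm. That leaves about 1 mm of uncertainty, because the arm blocked the top view at the end.
- **Holding:** the position was steady over 0.6 s, with about 11 N of spring load on the grip.
- **Everything else:** by eye in the last picture, the knob lies in the tray and the tin, jar and brush have not moved.

**What went wrong:**
- **Early knob grasps:** the first few failed. The real fingertips sit about 25 mm behind the TCP, not 8 mm ahead as stated, so the gripper closed on top of the knob's wing. The knob leaned over, with at most about 16 N of force. I corrected the height by touch and depth readings before the grasp that worked.
- **Camera views:** the two cameras disagreed by 3 to 5 mm in position, so I averaged them.

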